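# Clip the bracket, then hold the hidden bolt head against the nut runner

## Robot

A 6-joint arm with a two-finger parallel gripper is mounted at the origin on the work surface. World frame = base frame: x ahead of the robot, y to its left, z up, the work surface at z = 0. Lengths are in m, angles in rad, forces in N, time in s.
With the tool pointing down it reaches from about 0.25 to 0.775 m from the base axis. Payload 4 kg.
Tool frame: the origin (TCP) lies midway between the tips of the shut fingers; the grasp point (between the pads) lies 19 mm behind it; z points along the fingers, y is the line along which they close (so a half turn about z gives the same grasp; the last joint's range is limited). The gripper opens to 94 mm and grips with 3 to 60 N. Pads are 16 mm wide; open, the fingers measure 119 mm over their backs; the gripper's body (75 mm by 177 mm) begins 78 mm behind the grasp point.
Start: joints at [-1.303, 0.087, 1.371, -0, 1.684, -0.103], TCP at [0.199, -0.513, 0.177] pointing down, gripper open.
Joint ranges: [-3.1, 3.1], [-0.76, 2.03], [0.27, 2.55], [-1.08, 4.22], [0.17, 2.65], [-2.57, 2.57]. Speed limits (rad/s): [2.79, 2.79, 3.14, 3.14, 3.14, 3.14].

## Interface

Orientations are given as [roll, pitch, yaw] about the fixed x, y, z axes, in that order (R = Rz(yaw) Ry(pitch) Rx(roll)).
In Python, from bench import get_obs, snapshot, close_job gives the robot as it stands. The module is installed in compiled form; this text tells all that it offers.
- The arm moves only by the tool drive_tool, never from a script. Its argument "commands" is a list of rows, each a list of 6 numbers: the shift along the tool's x, y, z in units of 0.04 m (1.0 is 0.04 m), then the turn, a rotation vector about the tool's x, y, z in units of 0.1 rad (1.0 is 0.1 rad). In form: [[dx, dy, dz, wx, wy, wz], ...]. A call has 1 to 20 rows; each row shifts and turns the commanded pose from where the row before left it, along the tool's axes as they then stand; what a row does not reach is not made up. A row lasts 1/8 s, in which the tool goes at most 62.5 mm and 10.7 degrees, less where a joint would pass 70% of its speed; a pose out of reach is approached as far as the arm can. A call with a number of a shift or a turn outside -1 to 1 is refused whole. A call with a gripper value outside its range is refused whole. "gripper" is the closure, from 0 (fully open) to 1 (shut), set as the call begins (left out, the last holds). The fingers move at their own pace and stop on an object; the grip force is fixed at half the most. Time passes only in rows, so rows that do not move let the fingers close. It gives the time, the measured TCP pose, the force, the opening and the grip force at its end, in the units of the state.
- get_obs(): the state, without advancing time (a new reading comes with each control period).
- snapshot(name): name is "scene" or "top"; returns a dict with "image" (420x560x3 uint8, blue, green, red), "range_z" (420x560 float32, m along the optical axis (not along the pixel's ray), 0 where there is no reading), "fx", "fy", "cx", "cy" (pixels), "rvec" (rotation vector, rad) and "tvec" (3), from world to camera coordinates, as OpenCV has them. Camera axes: x right, y down, z forward; pixel columns grow to the right and rows downward; lengths in m; the calibration is good to about 2 mm. A picture is of the moment at which its call begins.
- close_job(): hands the job in; it is judged then, once.
The state is a dict: "time": time; "joint_positions": joint angles; "qvel": joint speeds; "joint_torque": joint torques, N m; "tool_pos": TCP position; "ee_rot": TCP orientation; "wrist_force": force on the tool from outside, world axes, zero at the start; "wrist_torque": the same for the moment, N m; "width": finger opening in m; "finger_force": force on a finger pad.
Only numpy, scipy, OpenCV 4.12 (cv2) and the standard library are available. Lean on these libraries where they do the work, as an engineer would, in place of code of your own. Each camera call takes 0.05 s, during which the arm holds its last target. There are 200 camera calls.

## Task

Take the sprung clip off the strip on its little stand by squeezing its handles, and let it close over the top edge of the long steel bracket, upright and pushed fully down, near the middle of the half without the bolt, so that bracket and backing strip are pinched together. Then reach down into the narrow gap between the bracket and the timber rail behind it, take the hidden bolt head firmly between the fingers so that it stops turning with the slow nut runner, and finish while still holding it like that. Leave the jar, the can and the screwdriver where they are.

Things in the scene. Friction and masses are not known exactly. Their poses are not given: they have to be found in the camera images.
- bracket: Fixed plywood board 172 x 340 x 12 mm with a long steel bracket; origin under its middle, x across (away from the robot), y along, z up. Upright leaf: two layers (dark front, light backing strip), together 8 mm thick (x -4 to 4), y -160 to 160, top edge 120 mm above the table; front flange 17 mm high. Timber rail behind, x 47 to 85 mm, top 105 mm.
- clip_spot (a point): Point on the bracket's top edge, middle of its thickness, at bracket (0, -90, 120) mm: where the clip belongs. x across the edge, y along it.
- clip: Sprung steel clip like a big clothes peg, 70 g. Origin on its pivot axis, x = opening direction, y along pivot, z up (handles up, jaws down). Black handle rollers (14 mm dia., 26 mm wide) 35 mm above the pivot, 48 mm over their outsides; squeezing to 28 mm (7 to 11 N, then a stop) opens it. Jaw tips 34 mm below the pivot. Pushed fully down, as parked, the origin is 6 mm above the edge.
- clip_jaw (a joint): Opening angle of the clip, rad: 0 = closed on an 8 mm edge (it pinches with about 7 N), -0.2 = closed on nothing, 0.56 = fully open (stop), jaw tips then about 26 mm apart.
- stand: Fixed wooden foot 70 x 110 x 25 mm with an upright steel strip 8 mm thick (x), 100 mm long (y), top edge 100 mm above the table; origin under the centre. The clip is parked on the strip's top edge, square to it. Stands to the left or right.
- runner: Slow nut runner: grey motor, 42 mm dia., top 106 mm, on a dark block in front of the bracket's leaf in its +y half; it holds the nut of the bolt. Origin at table height in the leaf's mid plane, axes as the bracket's; the bolt axis lies 85 mm above it, along x. The bolt moves with it along the bracket from start to start.
- bolt_head (a point): Centre of the plain steel hex bolt head in the 43 mm wide gap between leaf and rail, open at the top: 85 mm above the table, 35 mm below the leaf's top edge, 25 mm behind its mid plane. 30 mm across flats, 34.6 across corners, 18 mm thick along the bolt axis. The axes of this point turn with the bolt.
- bolt (a joint): Bolt angle about the bracket's +x, rad. At 0 and every 1.047 two flats are upright, facing the bracket's +y and -y. The runner turns it at about +0.015 rad/s with 0.15 N m, without end; it stops while the head is firmly held. Strongly damped: squeezing does not square it up quickly; within 0.3 of upright flats it can be pinched as it stands.
- jar: Bystander: amber glass jar, 64 mm in diameter, 85 mm high, origin under its centre.
- can: Bystander: can, 54 mm in diameter, 150 mm high, origin under its centre.
- screwdriver: Bystander: screwdriver lying on the table left of the board, origin under its middle.
There are look-alikes about, which are no part of the job. There is more than one size of the clip; the one meant has the size given above.

How it is judged:
By the outcome, as a careful person would: the job done as asked, in the order asked, and still so for the second after the job is handed in, while the arm keeps its last pose, push and grip.
It also fails if it takes over 54 s, if anything falls off the work surface, if the arm or the gripper's body presses on something with over 40 N, if the wrist force passes 120 N, or if a joint passes its speed limit or range.

## Working session

There is one attempt and no reset: what is moved stays moved. The work goes in short steps, Python scripts to look and compute and a tool call to move; the robot and the scene stay as the last step left them, time stands still between calls to the robot, and variables do not carry over. Pictures are saved under pics/ and viewed, at most 10 in all, crops included, and the job is handed in when it is done.

Besides the shell and the picture viewer there is one more tool, called after "Request:" by a JSON object that holds its "method" and its "body". drive_tool: Moves the arm, as the interface text tells. Its arguments: {"type":"object","properties":{"commands":{"type":"array"},"gripper":{"type":"number"}},"required":["commands"]}

```bash
mkdir -p pics; cat > h.py <<'E'
import numpy as np, cv2, pickle
from bench import get_obs, snapshot
def snap(n,f):
    s=snapshot(n); cv2.imwrite(f'pics/{f}.png',s['image']); pickle.dump(s,open(f'{f}.pkl','wb')); return s
def pts(s):
    R=cv2.Rodrigues(np.array(s['rvec'],float))[0]; t=np.array(s['tvec']).reshape(3)
    v,u=np.mgrid[0:420,0:560]; z=s['range_z']
    c=np.stack([(u-s['cx'])/s['fx']*z,(v-s['cy'])/s['fy']*z,z],-1)
    return (c-t)@R
def ray(s,u,v,h):
    R=cv2.Rodrigues(np.array(s['rvec'],float))[0]; t=np.array(s['tvec']).reshape(3)
    o=-R.T@t; d=R.T@np.array([(u-s['cx'])/s['fx'],(v-s['cy'])/s['fy'],1]); return o+d*(h-o[2])/d[2]
E
python3 - <<'E'
from h import *
a=snap('scene','s0');b=snap('top','t0')
for s in(a,b): print(s['fx'],s['cx'],ray(s,280,210,0), -cv2.Rodrigues(np.array(s['rvec']))[0].T@np.array(s['tvec']).reshape(3))
print(get_obs())
E
```

```text
423.8428576077434 274.937215792109 [ 4.23938254e-01 -2.23057956e-02 -1.11022302e-16] [1.0182652  0.74610955 0.80787636]
532.3255731703731 282.32568019986326 [0.47895213 0.06359407 0.        ] [0.40149904 0.0532288  1.68861551]
{'time': 0.1, 'joint_positions': array([-1.30313509e+00,  8.79134379e-02,  1.37204935e+00, -1.25450152e-05,
        1.68360502e+00, -1.03082331e-01]), 'qvel': array([-0.00140048, -0.00164996, -0.00129421, -0.00100864,  0.00047023,
       -0.00233776]), 'joint_torque': array([ 1.59794588e-03, -3.41253734e+01, -3.03300691e+01,  7.19425525e-02,
        3.04585544e-02, -1.02465826e-04]), 'tool_pos': array([ 0.19912863, -0.51211621,  0.17633088]), 'ee_rot': array([-3.13962669e+00, -1.90841824e-04,  3.70741981e-01]), 'wrist_force': array([-0.76872023,  0.15368155, -0.58404139]), 'wrist_torque': array([ 0.03475676, -0.00459547,  0.00758451]), 'finger_force': 0.0, 'width': 0.09432221185228344}
```

View pics/s0.png

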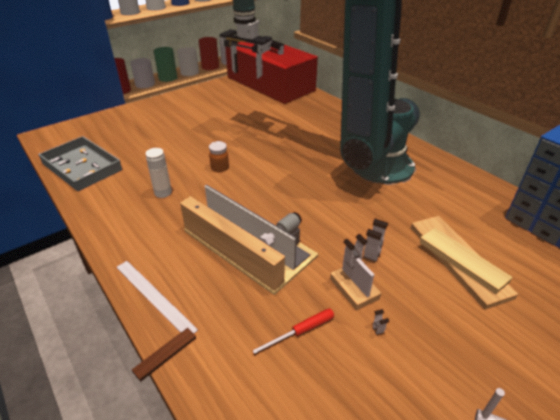

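View pics/t0.png

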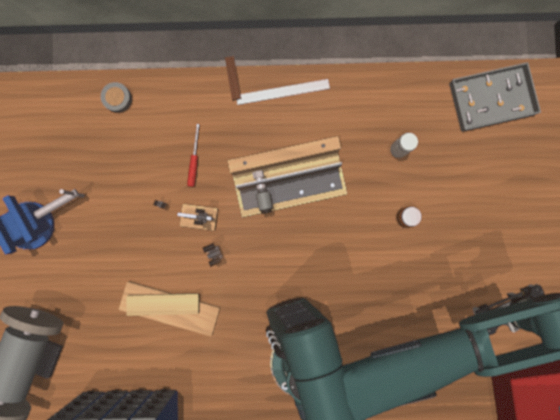

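Scene view: the candidate clips are the one on the stand's strip (350,258), a free one (375,240) and a small one (380,322). In the top view these are (203,217), (213,254) and (160,203). The clip on the strip matches the description, so I'll check it in a close crop.

```bash
python3 - <<'E'
from h import *
a=pickle.load(open('s0.pkl','rb'));b=pickle.load(open('t0.pkl','rb'))
c1=cv2.resize(a['image'][180:345,170:410],None,fx=3.3,fy=3.3,interpolation=cv2.INTER_CUBIC)[:,:800]
cv2.imwrite('pics/c1.png',c1)
c2=cv2.resize(b['image'][130:270,145:355],None,fx=3.8,fy=3.8,interpolation=cv2.INTER_CUBIC)
cv2.imwrite('pics/c2.png',c2)
for n,s in (('s',a),('t',b)):
    P=pts(s); print(n,'table z',np.median(P[...,2][s['range_z']>0]))
P=pts(b)
for y in range(196,240,2): print(y,' '.join('%3d'%(1000*P[y,x,2]) for x in range(176,222,2)))
E
```

```text
s table z -0.0009242842338080295
t table z 0.0007961354226889764
196  -3   4  -1  -3  -1  -4   2  -1   0  -1   2  -1   0   2  -2   2   7  -4   0  -7   6  -1   1
198  -4   3   3  -5   2   3  -2   2  -3  -7  -5  -8   0   0   2  -2  -2   3  -3   7  -6   4   5
200   1   0  -5   0  -1   0  -2   0  -1  -4  -4   1   2   2  -5  -1 -11   3  -1  -4  -1   0  -1
202  -3  -8  -4  -3   0  14   8  -8   0  -3  -1  -3   1   0  -3   6  -5   2   5  -3   0   3   3
204   0   0  -1  -7  24  29  27   0  -4  -1   2   8   1   5   3   2   0   0   0  -2  -2  -9   4
206  -4   1  -4  24  29  27  27  20  26  30  28  22  24  22  15   1   0  11   0   6   0   2  -3
208   5   3   2  25  28  29  27  26  21  20 144 142 148  23  19  28  23  25  20  32  31   0  -1
210  -3   3  -3  27  27  25  26  26  16  28 147 148 147 149 144  28  29  23  28  20  19   3  -6
212  -4  -3   5  20  27  23  26  14  28  29 143 147 144 147 141 105  28  30  29  21  22   0   3
214  -3  96 104  98  95  99 100  96 101  36 107 106  73  81  86  84  30  25  29  25  24   2   0
216  11  -4  -1  18  24  46  97 103 100  96 107 106 115 112 112  99  99  21
[... 376 characters left out ...]
  12  19  25  25  -1   3   5
226   0  -1  -1  -2   0  22  23  29  24  25  32  26  22  15  24  21  28  25  24  23  -5  -4  -7
228   2   0   4  -4   0  -3   0   1   6   0  -2  -1   0  22  29  29  27  32  24  27   0   1  -2
230   9   0  -2   1  -7  -1   1  -2   0   1   2  -1   0  -2   1  -1  -4  -1  -6  -1  -1   2   0
232  -1   1   0  -8  -6   5   1  -9  -5  -5   1   6  -3   1  -6   2  -6  -6   0   0   6   6   0
234  12   0   0  -1  -6   1   3 -12  -3  -1   3  -8   0  -2  -2  -4  -3   3  -4   1  -4  -1   0
236   1  -3   1   1   0   1  -5  -5   0   6   5  -1   2   2   2   2  -3   1   0   3   1  -5  -4
238   2   3  -3  -3   1   0  -4  -5   3  -5  -4   5   5   4  -2   0   4   3   0  -1   2   4  -1
```

View pics/c1.png

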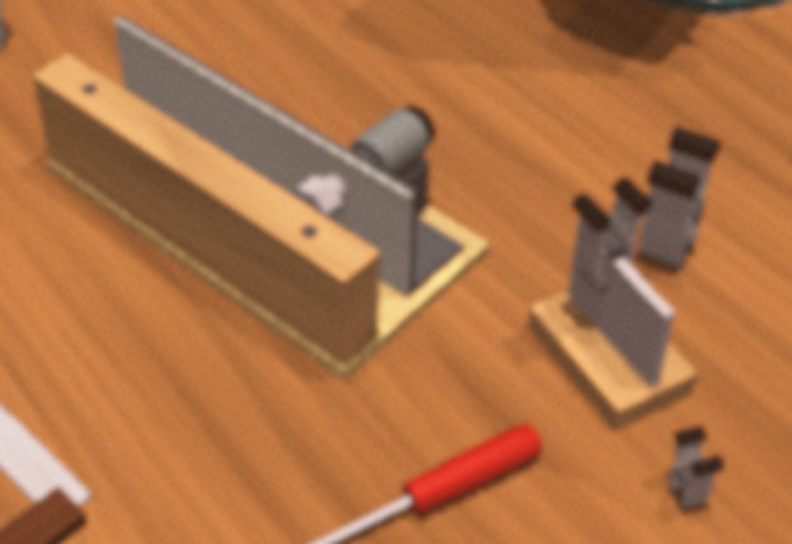

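View pics/c2.png

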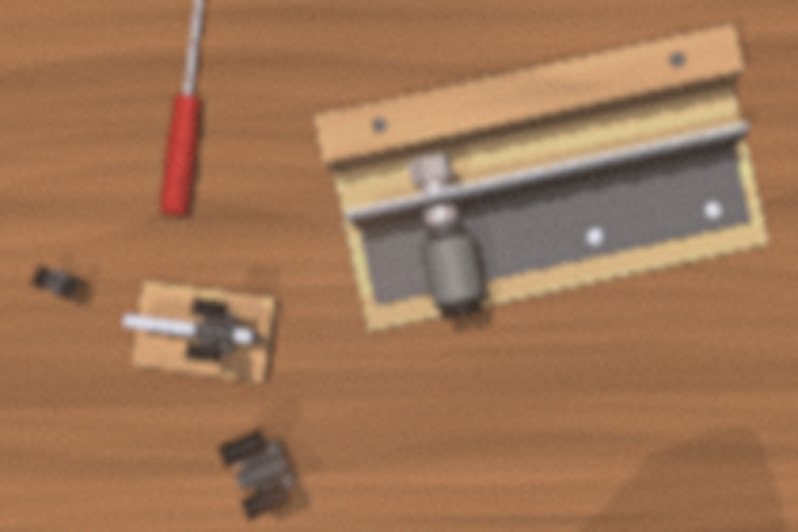

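The crop confirms that the middle-sized clip sits on the strip (rollers about 148 mm high, as specified). The look-alikes are bigger or smaller and stand on the table. Next I'll measure the poses.

```bash
cat > m.py <<'E'
from h import *
def line(Q):
    c=np.median(Q,0); d=cv2.fitLine(Q.astype(np.float32),cv2.DIST_HUBER,0,.01,.01).ravel(); return d[2:],d[:2]
E
python3 - <<'E'
from m import *
b=pickle.load(open('t0.pkl','rb'));a=pickle.load(open('s0.pkl','rb'))
for s,(u0,u1,v0,v1),(U0,U1,V0,V1) in ((b,(175,222,198,232),(225,350,135,220)),(a,(330,372,230,305),(175,320,180,285))):
    P=pts(s);I=s['image'].astype(int)
    m=np.zeros((420,560),bool);m[v0:v1,u0:u1]=1;m&=s['range_z']>0
    r=m&(P[...,2]>.134)&(P[...,2]<.156)
    n,l,st,c=cv2.connectedComponentsWithStats(r.astype(np.uint8))
    for i in range(1,n):
        if st[i,4]>8: print('roller',st[i,4],c[i],P[l==i].mean(0).round(4),'ray',ray(s,*c[i],.147).round(4))
    q=m&(P[...,2]>.09)&(P[...,2]<.105)&(I.min(2)>140)
    if q.sum()>5: 
        v,u=np.nonzero(q);print('strip',line(np.array([ray(s,x,y,.1)[:2] for x,y in zip(u,v)])),q.sum())
    m=np.zeros((420,560),bool);m[V0:V1,U0:U1]=1
    q=m&(P[...,2]>.113)&(P[...,2]<.127)
    v,u=np.nonzero(q);Q=np.array([ray(s,x,y,.12)[:2] for x,y in zip(u,v)])
    c,d=line(Q);t=(Q-c)@d;k=np.abs((Q-c)@[-d[1],d[0]])<.012
    t=t[k];print('edge',c,d,k.sum(),c+d*t.min(),c+d*t.max(),(c+d*(t.min()+t.max())/2),t.max()-t.min())
    q=m&(P[...,2]>.10)&(P[...,2]<.11);v,u=np.nonzero(q)
    Q=P[q][:,:2];print('rail/motor',q.sum())
b_=b;P=pts(b);print('hex region heights')
for y in range(166,186): print(y,' '.join('%3d'%(1000*P[y,x,2]) for x in range(246,278)))
E
```

```text
roller 45 [199.66666667 210.24444444] [0.477  0.2958 0.1459] ray [0.477  0.2956 0.147 ]
roller 44 [198.06818182 221.84090909] [0.4435 0.3008 0.1463] ray [0.4435 0.3007 0.147 ]
strip (array([0.46648613, 0.33924806], dtype=float32), array([0.17058164, 0.9853435 ], dtype=float32)) 54
edge [0.5767803  0.04414405] [ 0.18582956 -0.982582  ] 311 [0.54889294 0.19159979] [ 0.60817441 -0.12185356] [0.57853367 0.03487312] 0.31900987316994284
rail/motor 1443
roller 77 [360.62337662 239.38961039] [0.4478 0.3066 0.1429] ray [0.4513 0.3094 0.147 ]
roller 79 [348.35443038 244.3164557 ] [0.4814 0.3014 0.1433] ray [0.4844 0.304  0.147 ]
strip (array([0.4709818 , 0.35721794], dtype=float32), array([0.15902226, 0.987275  ], dtype=float32)) 58
edge [0.5794106  0.05404852] [ 0.19120046 -0.981551  ] 399 [0.55099318 0.1999329 ] [ 0.61277063 -0.11720921] [0.5818819  0.04136185] 0.3231030351902455
rail/motor 1879
hex region heights
166 105 109 106  99 101 106 101 104 107 101  97  98  97  87  87  82  77  69  70  58  65  54  49  38  38  33  27  26  11  12  14  11
167 108 104 107 104 113 100 105  95  94  89  85 
[... 1763 characters left out ...]
120 122 113 110 103  98  86  82  77  72
181   8   7  11   6   8  16  19 123 118 122 116 124 122 120 115 121 122 121 121 116 107 104  94  99  81  79  69  73  63  58  45  38
182  14  17 124 116 116 121 124 118 122 120 116 119 116 117 117 114 104  98  87  87  81  75  65  60  54  44  40  37 1688  26  14  11
183 114 115 120 119 120 114 123 121 113 111 116 110  94 104  96  85  82  92  88  60  54  49  50  33  28  17  23  22  20  21  16  11
184 119 119 113 118 115 121 114 101 106  95  88  87 100 100 102 101  93  93  86  32  19  14  19  20  17  18  20  11  23  11   6  12
185 120 124 105 106  92  93  85  85  71  71  59  93  98  96  99  94  95 100  87  12  26  21  21  10  18  19  11  22  13  19  14  16
```

Request:
{"method": "drive_tool", "body": {"commands": [[0,0,-0.2,0,0,-0.94],[0,0,-0.2,0,0,-0.94],[0,0,-0.2,0,0,-0.94],[0,0,-0.2,0,0,-0.94],[0,0,-0.2,0,0,-0.94],[0,0,-0.2,0,0,-0.94],[0,0,-0.2,0,0,-0.94],[0,0,-0.2,0,0,-0.94],[0,0,-0.2,0,0,-0.94],[0,0,-0.2,0,0,-0.94],[0,0,-0.2,0,0,-0.94]], "gripper": 0.36}}

```text
time: 1.48
tool_pos: [0.1992, -0.5124, 0.265]
ee_rot: [-3.141, -0.001, 1.408]
wrist_force: [-0.3, 0.2, -0.1]
width: 0.0601
finger_force: 0.0
```

Request:
{"method": "drive_tool", "body": {"commands": [[0.95,0.14,0,0,0,0],[0.95,0.14,0,0,0,0],[0.95,0.14,0,0,0,0],[0.95,0.14,0,0,0,0],[0.95,0.14,0,0,0,0],[0.95,0.14,0,0,0,0],[0.95,0.14,0,0,0,0],[0.95,0.14,0,0,0,0],[0.95,0.14,0,0,0,0],[0.95,0.14,0,0,0,0],[0.95,0.14,0,0,0,0],[0.95,0.14,0,0,0,0],[0.95,0.14,0,0,0,0],[0.95,0.14,0,0,0,0],[0.95,0.14,0,0,0,0],[0.95,0.14,0,0,0,0],[0.95,0.14,0,0,0,0],[0.95,0.14,0,0,0,0],[0.95,0.14,0,0,0,0],[0.95,0.14,0,0,0,0]]}}

```text
time: 3.98
tool_pos: [0.4353, 0.2196, 0.2648]
ee_rot: [-3.141, 0.001, 1.405]
wrist_force: [-0.1, -0.5, 0.4]
width: 0.0602
finger_force: 0.0
```

Request:
{"method": "drive_tool", "body": {"commands": [[0.9,0.14,0,0,0,0],[0.7,0.1,0,0,0,0],[0.3,0.04,0,0,0,0],[0,0,0,0,0,0]]}}

```text
time: 4.47
tool_pos: [0.4588, 0.2915, 0.2647]
ee_rot: [-3.141, 0.001, 1.405]
wrist_force: [-0.2, -0.2, 0.0]
width: 0.0603
finger_force: 0.0
```

Request:
{"method": "drive_tool", "body": {"commands": [[0.16,0,0.6,0,0,0],[0,0,0.8,0,0,0],[0,0,0.8,0,0,0],[0,0,0.7,0,0,0],[0,0,0.4,0,0,0],[0,0,0.27,0,0,0],[0,0,0,0,0,0]]}}

```text
time: 5.35
tool_pos: [0.4599, 0.2975, 0.1224]
ee_rot: [-3.141, 0.0, 1.404]
wrist_force: [-0.1, 0.3, 1.1]
width: 0.0601
finger_force: 0.0
```

```bash
python3 - <<'E'
from h import *
s=snap('scene','s1')
cv2.imwrite('pics/c3.png',cv2.resize(s['image'][200:320,310:420],None,fx=4.5,fy=4.5,interpolation=cv2.INTER_CUBIC))
E
```

```text
(no output)
```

View pics/c3.png

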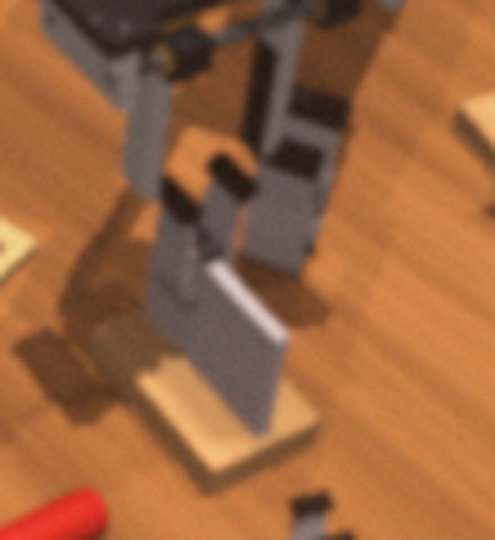

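The crop shows both fingers around the rollers, but they look shifted up and left of them, with the near fingertip at about (145,195) and the rollers at (180,200) and (232,175). I'll check this by projection.

```bash
python3 - <<'E'
from h import *
s=pickle.load(open('s1.pkl','rb'));P=pts(s)
def pr(p): 
    q=cv2.projectPoints(np.array([p],float),np.array(s['rvec']),np.array(s['tvec']),np.array([[s['fx'],0,s['cx']],[0,s['fy'],s['cy']],[0,0,1]]),None)[0].ravel()
    return q.round(1),((q-[310,200])*4.5).round()
c=np.array([.4599,.2975,.1224]);y=np.array([.986,-.164,0])
for k in(-.03,0,.03): print(k,*pr(c+y*k),*pr(c+y*k+[0,0,.02]))
for (u,v) in((145,150),(145,185),(260,140),(150,120),(270,100),(180,200),(232,175),(320,105),(295,160)):
    U,V=int(310+u/4.5),int(200+v/4.5); print((u,v),P[V,U].round(3))
E
```

```text
-0.03 [363.5 241.6] [241. 187.] [364.6 235.3] [246. 159.]
0 [352.9 245.9] [193. 207.] [353.9 239.6] [197. 178.]
0.03 [342.  250.3] [144. 226.] [342.9 243.9] [148. 198.]
(145, 150) [0.507 0.301 0.192]
(145, 185) [0.503 0.301 0.166]
(260, 140) [0.432 0.308 0.161]
(150, 120) [0.505 0.3   0.21 ]
(270, 100) [0.433 0.313 0.192]
(180, 200) [0.48  0.305 0.146]
(232, 175) [0.446 0.306 0.145]
(320, 105) [0.33  0.27  0.103]
(295, 160) [0.375 0.291 0.104]
```

```bash
python3 - <<'E'
from h import *
s=pickle.load(open('s1.pkl','rb'));P=pts(s)
for V in range(230,252): print(V,' '.join('%3d/%3d'%(1000*P[V,x,2],1000*P[V,x,0]) for x in range(336,352)))
print(get_obs()['tool_pos'],get_obs()['width'])
E
```

```text
230  -3/349 183/502 187/503 190/504 193/504 195/505 197/505 197/503 197/501 196/499 194/495   0/327  -3/322  -4/319  -2/318  -1/317
231  -1/354 180/501 182/501 185/502 188/503 193/505 194/504 192/501 192/499 190/496 191/495  -2/328   0/327  -1/325  -1/322  -1/320
232  -4/354 180/503 181/502 182/502 188/505 189/504 190/503 190/502 191/500 188/496 185/492  -4/330   0/331  -1/328   0/326   0/325
233   0/361 177/503 180/504 180/502 184/504 188/506 191/507 186/501 186/498 186/497   0/338  -4/332  -3/331   0/332  -3/327   0/328
234  -1/362 171/501 175/502 180/504 181/504 185/505 185/504 185/502 184/499 183/497  -2/339  -2/337  -2/335  -1/334  -1/331   0/329
235  -1/365 170/502 173/503 178/505 179/504 181/504 183/504 180/500 182/500 179/496  -3/341   0/341   0/339  -3/334  -1/334   0/332
236   0/369 167/502 170/502 175/505 178/506 178/504 182/505 177/500 179/500 178/497  -1/346  -2/343  -2/340  -3/337  -1/337  -2/334
237 162/501 166/503 167/503 171/503 174/504 177/505 178/504 177/501 172/496 174/496   0/350  -1/347  -1/344   0/343  -1/340  -3/336
238 161/503 164/504 166/504 168/504 172/505 
[... 1160 characters left out ...]
/395  -2/392   0/392   1/392  -4/384   0/387  -2/382  -3/379 122/476 125/477 138/486 140/485 143/486 144/485 143/483
248  -3/399   0/399  -2/395  -1/394   0/392   0/391  -2/387  -1/385  97/461 118/476 123/477 125/478 138/486 144/489 141/485 140/482
249  -1/403  -4/398  -2/398  -1/397  -2/394  -2/392  -4/388  -2/388  93/460 116/476 116/474 122/478 126/479 140/488 138/485 137/482
250   0/407  -2/403   0/402   0/400   0/398  -2/394  -3/392  -2/390  90/460 112/475 114/475 118/476 121/477 125/478 133/483 134/482
251  -2/407  -1/406  -1/404   0/403   2/403   0/399   0/396  -1/393  90/462 106/473 112/476 113/474 118/477 122/479 127/480 127/478
[0.46038304 0.29782846 0.12324093] 0.060139109584171624
```

```bash
python3 - <<'E'
from h import *
s=pickle.load(open('s0.pkl','rb'));P=pts(s)
d=P-np.array([.199,-.5125,.177]);x=np.array([np.cos(.371),np.sin(.371),0]);y=np.array([np.sin(.371),-np.cos(.371),0])
a,b=d@x,d@y
m=(s['range_z']>0)&(abs(a)<.03)&(abs(b)<.09)&(P[...,2]>.08)
for lo in np.arange(-.08,.08,.01):
    k=m&(b>=lo)&(b<lo+.01)
    if k.sum(): print(round(lo,2),k.sum(),np.sort(P[k][:,2])[:4].round(3))
E
```

```text
-0.08 58 [0.3   0.301 0.301 0.301]
-0.07 37 [0.214 0.216 0.219 0.229]
-0.06 125 [0.206 0.208 0.209 0.21 ]
-0.05 90 [0.206 0.21  0.214 0.224]
-0.04 235 [0.314 0.317 0.318 0.332]
-0.03 134 [0.311 0.311 0.315 0.315]
-0.02 70 [0.31  0.311 0.312 0.313]
-0.01 52 [0.312 0.312 0.312 0.313]
-0.0 41 [0.309 0.309 0.313 0.314]
0.01 36 [0.313 0.313 0.318 0.318]
0.02 26 [0.311 0.313 0.316 0.317]
0.03 21 [0.313 0.315 0.316 0.318]
0.04 121 [0.203 0.203 0.207 0.209]
0.05 101 [0.202 0.204 0.21  0.21 ]
0.06 31 [0.212 0.249 0.256 0.297]
0.07 22 [0.323 0.325 0.326 0.327]
```

Request:
{"method": "drive_tool", "body": {"commands": [[0,0,-0.9,0,0,0],[0,0,-0.6,0,0,0],[0,0,0,0,0,0]]}}

```text
time: 5.78
tool_pos: [0.4619, 0.2988, 0.1865]
ee_rot: [3.135, -0.004, 1.405]
wrist_force: [-0.1, -0.4, -0.2]
width: 0.06
finger_force: 0.0
```

Request:
{"method": "drive_tool", "body": {"commands": [[0,0,0,0,0,0],[0,0,0,0,0,0],[0,0,0,0,0,0],[0,0,0,0,0,0]], "gripper": 0.7}}

```text
time: 6.28
tool_pos: [0.4598, 0.2977, 0.1819]
ee_rot: [-3.141, 0.001, 1.405]
wrist_force: [0.3, -0.1, -0.4]
width: 0.0287
finger_force: 0.0
```

```bash
python3 - <<'E'
from h import *
s=snap('scene','s2')
o=get_obs();p=o['tool_pos'];print(p,o['width'])
P=pts(s);d=P-p;ps=o['ee_rot'][2];x=np.array([np.cos(ps),np.sin(ps),0]);y=np.array([np.sin(ps),-np.cos(ps),0])
a,b=d@x,d@y
m=(s['range_z']>0)&(abs(a)<.03)&(abs(b)<.09)&(P[...,2]>.152)
for lo in np.arange(-.06,.06,.005):
    k=m&(b>=lo)&(b<lo+.005)
    if k.sum(): print(round(lo,3),k.sum(),np.sort(P[k][:,2])[:4].round(3))
cv2.imwrite('pics/c4.png',cv2.resize(s['image'][170:300,310:420],None,fx=4.5,fy=4.5,interpolation=cv2.INTER_CUBIC))
E
```

```text
[0.4598528  0.29770522 0.18209194] 0.02792737057007124
-0.06 53 [0.318 0.32  0.32  0.321]
-0.055 32 [0.319 0.322 0.322 0.324]
-0.05 30 [0.319 0.32  0.32  0.32 ]
-0.045 19 [0.318 0.322 0.322 0.323]
-0.04 36 [0.332 0.339 0.341 0.341]
-0.035 55 [0.328 0.329 0.329 0.329]
-0.03 61 [0.239 0.328 0.329 0.329]
-0.025 113 [0.217 0.219 0.22  0.223]
-0.02 130 [0.21  0.214 0.215 0.216]
-0.015 323 [0.21 0.21 0.21 0.21]
-0.01 74 [0.247 0.318 0.318 0.321]
-0.005 82 [0.319 0.321 0.321 0.321]
-0.0 93 [0.318 0.319 0.322 0.322]
0.005 124 [0.318 0.318 0.319 0.32 ]
0.01 263 [0.32  0.323 0.324 0.331]
0.015 345 [0.209 0.21  0.212 0.217]
0.02 491 [0.213 0.216 0.218 0.221]
0.025 800 [0.217 0.217 0.217 0.218]
0.03 819 [0.245 0.247 0.25  0.254]
0.035 940 [0.301 0.303 0.304 0.306]
0.04 314 [0.312 0.314 0.315 0.317]
0.045 263 [0.316 0.319 0.321 0.322]
0.05 243 [0.317 0.32  0.321 0.322]
0.055 159 [0.318 0.32  0.321 0.321]
```

View pics/c4.png

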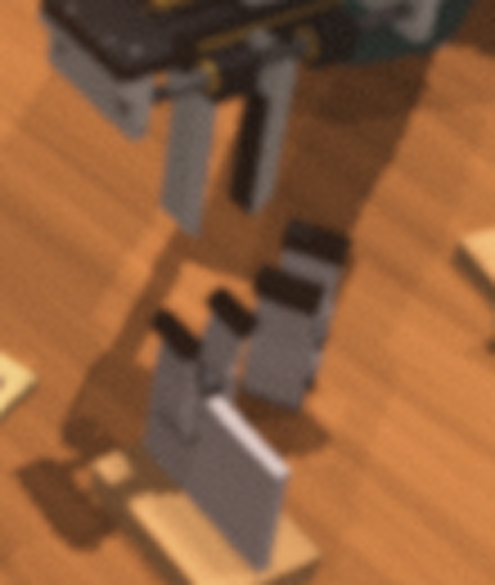

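The crop shows the fingers with their full pad length visible. They end at z≈0.21 while the TCP reads 0.182, so the tips sit about 27 mm above the reported TCP. I'll go by the camera and descend to TCP z≈0.096.

Request:
{"method": "drive_tool", "body": {"commands": [[0,0,0,0,0,0],[0,0,0,0,0,0],[0,0,0.3,0,0,0],[0,0,0.6,0,0,0],[0,0,0.6,0,0,0],[0,0,0.4,0,0,0],[0,0,0.25,0,0,0],[0,0,0,0,0,0]], "gripper": 0.36}}

```text
time: 7.32
tool_pos: [0.4597, 0.2976, 0.0958]
ee_rot: [-3.141, 0.001, 1.405]
wrist_force: [0.9, -0.7, 0.1]
width: 0.0605
finger_force: 0.0
```

```bash
cat > fz.py <<'E'
from h import *
def finger(name):
    s=snap('scene',name);o=get_obs();p=o['tool_pos'];print(p.round(4),round(o['width'],4),o['wrist_force'].round(1))
    P=pts(s);d=P-p;ps=o['ee_rot'][2];x=np.array([np.cos(ps),np.sin(ps),0]);y=np.array([np.sin(ps),-np.cos(ps),0])
    a,b=d@x,d@y
    for sg in(-1,1):
        bb=b*sg-o['width']/2
        k=(s['range_z']>0)&(abs(a)<.025)&(bb>.002)&(bb<.018)&(P[...,2]>.06)
        print(sg,np.sort(P[k][:,2])[:12].round(3), 'a mean',a[k&(d[...,2]<.09)].mean().round(4))
    return s
E
python3 -c "
from fz import *
finger('s3')"
```

```text
[0.4602 0.2979 0.0968] 0.0603 [ 0.7 -0.9 -0.1]
-1 [0.125 0.128 0.128 0.131 0.132 0.133 0.135 0.137 0.137 0.139 0.141 0.144] a mean 0.0092
1 [0.124 0.125 0.126 0.127 0.129 0.131 0.131 0.131 0.132 0.132 0.132 0.133] a mean 0.0042
```

Request:
{"method": "drive_tool", "body": {"commands": [[0,0,0,0,0,0],[0,0,0,0,0,0],[0,0,0,0,0,0],[0,0,0,0,0,0],[0,0,0,0,0,0],[0,0,0,0,0,0]], "gripper": 1.0}}

```text
time: 8.12
tool_pos: [0.4633, 0.2983, 0.1027]
ee_rot: [3.132, -0.004, 1.404]
wrist_force: [-1.4, -3.1, 14.7]
width: 0.0262
finger_force: 30.0
```

Request:
{"method": "drive_tool", "body": {"commands": [[0,0,-0.2,0,0,0],[0,0,-0.5,0,0,0],[0,0,-0.7,0,0,0],[0,0,-0.7,0,0,0],[0,0,-0.7,0,0,0],[0,0,-0.4,0,0,0],[0,0,0,0,0,0],[0,0,0,0,0,0]]}}

```text
time: 9.12
tool_pos: [0.4595, 0.2976, 0.223]
ee_rot: [-3.14, 0.002, 1.405]
wrist_force: [-0.6, 0.2, -0.4]
width: 0.0261
finger_force: 30.0
```

```bash
python3 -c "
from fz import *
s=finger('s4')
cv2.imwrite('pics/c5.png',cv2.resize(s['image'][150:310,300:420],None,fx=3.7,fy=3.7,interpolation=cv2.INTER_CUBIC))"
```

```text
[0.4594 0.2975 0.2227] 0.026 [-0.1 -0.9 -1.2]
-1 [0.191 0.193 0.193 0.193 0.194 0.194 0.195 0.195 0.196 0.197 0.198 0.198] a mean 0.0106
1 [0.193 0.193 0.193 0.193 0.193 0.194 0.194 0.195 0.195 0.195 0.195 0.195] a mean 0.0049
```

View pics/c5.png

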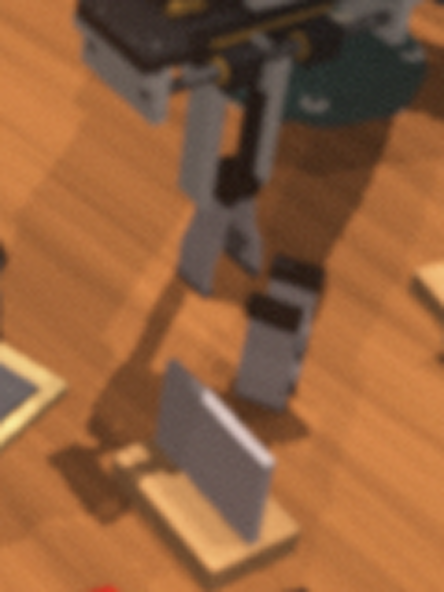

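The crop shows the clip held by its rollers, jaws open, clear of the strip. Moving to a point above the clip spot.

Request:
{"method": "drive_tool", "body": {"commands": [[0,0,0,0,0,-0.89],[0,0,0,0,0,-0.89],[0,0,0,0,0,-0.89],[0,0,0,0,0,-0.88],[-0.5,0.09,0,0,0,0],[-0.88,0.16,0,0,0,0],[-0.88,0.16,0,0,0,0],[-0.88,0.16,0,0,0,0],[-0.88,0.16,0,0,0,0],[-0.88,0.16,0,0,0,0],[-0.88,0.16,0,0,0,0],[-0.88,0.16,0,0,0,0],[-0.88,0.16,0,0,0,0],[-0.88,0.16,0,0,0,0],[-0.6,0.11,0,0,0,0],[-0.24,0.04,0,0,0,0],[0,0,0,0,0,0],[0,0,0,0,0,0]]}}

```text
time: 11.42
tool_pos: [0.5954, -0.0523, 0.2248]
ee_rot: [3.141, -0.0, 1.761]
wrist_force: [-0.2, -0.0, -1.5]
width: 0.026
finger_force: 30.0
```

```bash
python3 - <<'E'
from fz import *
s=finger('s5');o=get_obs();p=o['tool_pos'];ps=o['ee_rot'][2];P=pts(s);d=P-p
x=np.array([np.cos(ps),np.sin(ps),0]);y=np.array([np.sin(ps),-np.cos(ps),0]);a,b=d@x,d@y
k=(s['range_z']>0)&(abs(a)<.03)&(abs(b)<.04)&(P[...,2]>.14)
print('lowest',np.sort(P[k][:,2])[:10].round(3))
for lo in np.arange(.15,.28,.006):
    q=k&(P[...,2]>=lo)&(P[...,2]<lo+.006)
    if q.sum():print(lo.round(3),q.sum(),'b',b[q].min().round(4),b[q].max().round(4),'a',a[q].min().round(4),a[q].max().round(4),'dark',(s['image'][q].max(1)<60).mean().round(2))
# edge line from scene view near
Q=P[150:300,170:330].reshape(-1,3);Q=Q[(Q[:,2]>.112)&(Q[:,2]<.124)]
ex=np.array([np.cos(.189),np.sin(.189)]);t=(Q[:,:2]-[.5953,-.0535])@ex; u=(Q[:,:2]-[.5953,-.0535])@[-ex[1],ex[0]]
w=abs(t)<.02;print('edge t',np.median(t[w]),np.percentile(t[w],[5,95]),'u range',u[w].min(),u[w].max(),np.polyfit(u[w],t[w],1))
e=P.copy();print('delta',(np.array([.5953,-.0535])-p[:2])@x[:2],(np.array([.5953,-.0535])-p[:2])@y[:2])
E
```

```text
[ 0.5954 -0.0522  0.2249] 0.0262 [-0.4 -0.1 -0.4]
-1 [0.194 0.195 0.196 0.197 0.197 0.198 0.198 0.199 0.199 0.2   0.2   0.201] a mean 0.0091
1 [0.193 0.193 0.193 0.194 0.194 0.195 0.195 0.195 0.195 0.196 0.197 0.197] a mean 0.004
lowest [0.19  0.192 0.193 0.193 0.193 0.194 0.194 0.194 0.195 0.195]
0.186 1 b 0.0122 0.0122 a 0.0142 0.0142 dark 0.0
0.192 28 b -0.0221 0.0199 a -0.0108 0.0194 dark 0.0
0.198 35 b -0.0216 0.0208 a -0.0075 0.0167 dark 0.0
0.204 25 b -0.0202 0.0206 a -0.0092 0.0158 dark 0.0
0.21 25 b -0.0223 0.0202 a -0.008 0.0167 dark 0.0
0.216 27 b -0.0177 0.0205 a -0.0093 0.0163 dark 0.0
0.222 42 b -0.0145 0.0196 a -0.0107 0.0197 dark 0.0
0.228 44 b -0.0131 0.0169 a -0.01 0.0209 dark 0.0
0.234 32 b -0.0122 0.0148 a -0.0077 0.022 dark 0.0
0.24 27 b -0.0115 0.0155 a -0.0085 0.0177 dark 0.0
0.246 19 b -0.0075 0.0154 a 0.002 0.0179 dark 0.0
0.252 19 b -0.0164 0.0209 a 0.0047 0.0169 dark 0.0
0.258 32 b -0.0219 0.0293 a -0.0063 0.0175 dark 0.12
0.264 69 b -0.0231 0.0286 a -0.0086 0.0184 dark 0.48
0.27 67 b -0.0231 0.0281 a -0.0111 0.0178 dark 0.4
0.276 37 b -0.022 0.0286 a -0.0086 0.0113 dark 0.14
edge t 0.0036809122929649563 [-0.00243649  0.00658541] u range -0.06810524015437261 0.2538991975781824 [-0.00405101  0.00328766]
delta -0.0012203741954560604 -0.00035073763774003325
```

Request:
{"method": "drive_tool", "body": {"commands": [[-0.03,0,0.3,0,0,0],[0,0,0.6,0,0,0],[0,0,0.6,0,0,0],[0,0,0.4,0,0,0],[0,0,0.2,0,0,0],[0,0,0.1,0,0,0],[0,0,0,0,0,0]]}}

```text
time: 12.35
tool_pos: [0.5961, -0.0546, 0.137]
ee_rot: [3.141, 0.0, 1.76]
wrist_force: [-0.0, -0.8, 0.0]
width: 0.0261
finger_force: 30.0
```

Request:
{"method": "drive_tool", "body": {"commands": [[0,0,0.1,0,0,0],[0,0,0.05,0,0,0],[0,0,0.05,0,0,0],[0,0,0,0,0,0]]}}

```text
time: 12.85
tool_pos: [0.5957, -0.0545, 0.1283]
ee_rot: [-3.141, -0.0, 1.76]
wrist_force: [-0.0, 0.8, -0.8]
width: 0.0263
finger_force: 30.0
```

Request:
{"method": "drive_tool", "body": {"commands": [[0,0,0.05,0,0,0],[0,0,0.05,0,0,0],[0,0,0,0,0,0]]}}

```text
time: 13.22
tool_pos: [0.5956, -0.0545, 0.1243]
ee_rot: [-3.141, -0.0, 1.76]
wrist_force: [0.4, 0.7, -0.8]
width: 0.0259
finger_force: 30.0
```

Request:
{"method": "drive_tool", "body": {"commands": [[0,0,0.05,0,0,0],[0,0,0,0,0,0]]}}

```text
time: 13.48
tool_pos: [0.596, -0.0546, 0.1229]
ee_rot: [3.141, 0.0, 1.76]
wrist_force: [0.3, 0.6, 0.5]
width: 0.0262
finger_force: 30.0
```

Request:
{"method": "drive_tool", "body": {"commands": [[0,0,0.05,0,0,0],[0,0,0.05,0,0,0],[0,0,0,0,0,0]]}}

```text
time: 13.85
tool_pos: [0.5964, -0.0549, 0.1227]
ee_rot: [3.138, 0.002, 1.76]
wrist_force: [-4.1, 0.1, 11.7]
width: 0.0266
finger_force: 30.0
```

Request:
{"method": "drive_tool", "body": {"commands": [[0,0,0.05,0,0,0],[0,0,0.05,0,0,0],[0,0,0,0,0,0]]}}

```text
time: 14.22
tool_pos: [0.5975, -0.0552, 0.1223]
ee_rot: [3.134, 0.004, 1.76]
wrist_force: [-5.7, 0.0, 21.0]
width: 0.0263
finger_force: 30.0
```

```bash
cat > m2.py <<'E'
from fz import *
import sys
s=finger(sys.argv[1]);o=get_obs();p=o['tool_pos'];ps=o['ee_rot'][2];P=pts(s);d=P-np.array([.5957,-.054,0])
ps=1.76
x=np.array([np.cos(ps),np.sin(ps),0]);y=np.array([np.sin(ps),-np.cos(ps),0]);a,b=d@x,d@y
k=(s['range_z']>0)&(abs(a)<.03)&(abs(b)<.034)&(P[...,2]>.08)
for lo in np.arange(.08,.20,.005):
    q=k&(P[...,2]>=lo)&(P[...,2]<lo+.005)
    if q.sum():
        dk=q&(s['image'].max(2)<70)
        print(lo.round(3),q.sum(),'b',b[q].min().round(3),b[q].max().round(3),'a',a[q].min().round(3),a[q].max().round(3),'dark',dk.sum(), (P[dk].mean(0).round(3) if dk.sum() else ''))
E
python3 m2.py s6
```

```text
[ 0.5974 -0.0552  0.1223] 0.026 [-5.9 -0.8 21.9]
-1 [0.097 0.098 0.102 0.103 0.103 0.105 0.105 0.106 0.106 0.106 0.11  0.11 ] a mean 0.0098
1 [0.09  0.091 0.093 0.093 0.094 0.094 0.095 0.096 0.096 0.096 0.096 0.097] a mean 0.0042
0.08 11 b 0.004 0.008 a -0.027 0.029 dark 0 
0.085 9 b 0.004 0.006 a -0.029 0.026 dark 0 
0.09 19 b 0.004 0.02 a -0.001 0.027 dark 0 
0.095 20 b -0.024 0.021 a -0.009 0.028 dark 0 
0.1 26 b -0.019 0.021 a -0.008 0.026 dark 0 
0.105 29 b -0.02 0.02 a -0.029 0.029 dark 0 
0.11 26 b -0.02 0.021 a -0.028 0.029 dark 0 
0.115 43 b -0.016 0.021 a -0.03 0.029 dark 0 
0.12 30 b -0.017 0.019 a -0.01 0.017 dark 1 [ 0.592 -0.038  0.122]
0.125 31 b -0.014 0.018 a -0.007 0.019 dark 5 [ 0.592 -0.039  0.128]
0.13 22 b -0.012 0.016 a -0.009 0.016 dark 1 [ 0.594 -0.043  0.13 ]
0.135 22 b -0.01 0.015 a -0.008 0.016 dark 0 
0.14 13 b -0.009 0.015 a 0.001 0.014 dark 0 
0.145 15 b -0.009 0.013 a 0.005 0.016 dark 0 
0.15 15 b -0.017 0.025 a 0.002 0.016 dark 0 
0.155 18 b -0.02 0.029 a -0.011 0.016 dark 2 [ 0.593 -0.041  0.159]
0.16 33 b -0.021 0.029 a -0.006 0.016 dark 13 [ 0.596 -0.04   0.163]
0.165 70 b -0.021 0.03 a -0.012 0.017 dark 47 [ 0.597 -0.047  0.168]
0.17 38 b -0.024 0.03 a -0.013 0.017 dark 12 [ 0.591 -0.05   0.172]
0.175 21 b -0.019 0.03 a -0.011 0.009 dark 4 [ 0.586 -0.056  0.178]
0.18 24 b -0.018 0.028 a -0.01 0.01 dark 4 [ 0.586 -0.052  0.182]
0.185 30 b -0.021 0.029 a -0.009 0.011 dark 8 [ 0.585 -0.056  0.188]
0.19 28 b -0.023 0.03 a -0.01 0.008 dark 5 [ 0.585 -0.055  0.192]
0.195 22 b -0.021 0.029 a -0.01 0.011 dark 7 [ 0.585 -0.054  0.198]
```

Request:
{"method": "drive_tool", "body": {"commands": [[0,0,0,0,0,0],[0,0,0,0,0,0],[0,0,0,0,0,0],[0,0,0,0,0,0]], "gripper": 0.3}}

```text
time: 14.78
tool_pos: [0.595, -0.0545, 0.1136]
ee_rot: [-3.139, -0.001, 1.76]
wrist_force: [0.1, -0.7, -0.5]
width: 0.0626
finger_force: 0.0
```

Request:
{"method": "drive_tool", "body": {"commands": [[0,0,-0.4,0,0,0],[0,0,-0.8,0,0,0],[0,0,-0.8,0,0,0],[0,0,-0.5,0,0,0],[0,0,0,0,0,0]]}}

```text
time: 15.4
tool_pos: [0.5969, -0.0548, 0.2175]
ee_rot: [3.137, 0.002, 1.76]
wrist_force: [0.4, -0.4, -0.2]
width: 0.0662
finger_force: 0.0
```

```bash
python3 m2.py s7; python3 -c "
from h import *
s=pickle.load(open('s7.pkl','rb'))
cv2.imwrite('pics/c6.png',cv2.resize(s['image'][130:280,160:330],None,fx=4,fy=4,interpolation=cv2.INTER_CUBIC))"
```

```text
[ 0.5962 -0.0547  0.2155] 0.066 [0.1 0.2 0.2]
-1 [0.248 0.25  0.251 0.251 0.252 0.256 0.257 0.257 0.259 0.259 0.261 0.261] a mean 0.0082
1 [0.101 0.101 0.101 0.101 0.102 0.102 0.102 0.103 0.103 0.103 0.103 0.103] a mean 0.0033
0.08 10 b 0.004 0.007 a -0.03 0.029 dark 0 
0.085 10 b 0.005 0.013 a -0.03 0.028 dark 0 
0.09 21 b 0.003 0.015 a -0.03 0.03 dark 0 
0.095 15 b 0.004 0.016 a -0.028 0.028 dark 0 
0.1 21 b 0.004 0.016 a -0.011 0.029 dark 0 
0.105 11 b -0.015 0.017 a -0.001 0.029 dark 0 
0.11 27 b -0.012 0.019 a -0.029 0.03 dark 0 
0.115 32 b -0.013 0.02 a -0.028 0.029 dark 0 
0.12 29 b -0.014 0.021 a -0.013 0.018 dark 0 
0.125 37 b -0.011 0.019 a -0.011 0.02 dark 1 [ 0.596 -0.035  0.13 ]
0.13 32 b -0.012 0.019 a -0.011 0.018 dark 2 [ 0.598 -0.038  0.13 ]
0.135 18 b -0.014 0.02 a -0.011 0.015 dark 0 
0.14 22 b -0.013 0.021 a -0.011 0.016 dark 0 
0.145 18 b -0.011 0.022 a -0.01 0.016 dark 0 
0.15 16 b -0.012 0.027 a -0.009 0.017 dark 0 
0.155 20 b -0.021 0.029 a -0.005 0.017 dark 5 [ 0.602 -0.04   0.159]
0.16 54 b -0.018 0.029 a -0.011 0.016 dark 31 [ 0.606 -0.044  0.163]
0.165 33 b -0.017 0.027 a -0.012 0.017 dark 17 [ 0.596 -0.048  0.167]
```

View pics/c6.png

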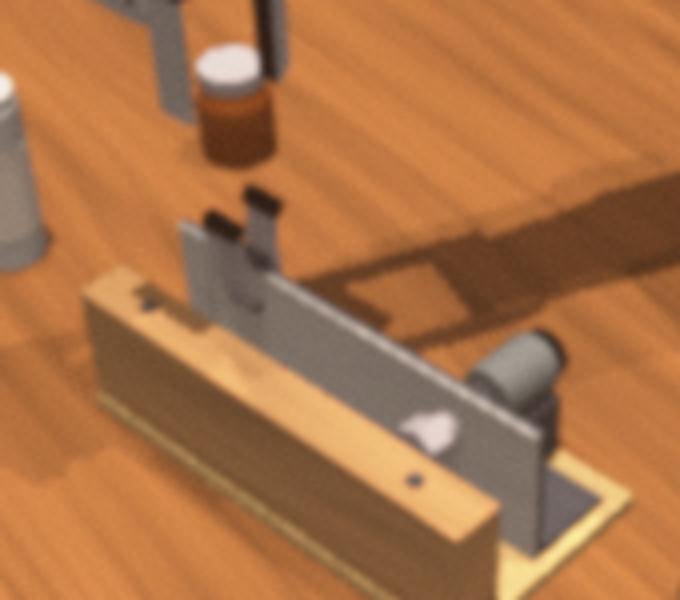

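The crop shows the clip standing upright on the bracket edge, straddling the leaf at (245,245), with its roller tops near 167 mm. That matches fully down. Next, the bolt head.

```bash
cat > bolt.py <<'E'
from h import *
import sys
O=np.array([.5785,.035,0]);c,sn=np.cos(.189),np.sin(.189)
X=np.array([c,sn,0]);Y=np.array([-sn,c,0])
def get(s):
    P=pts(s);d=P-O;return P,d@X,d@Y
for n in('scene','top'):
    s=snap(n,sys.argv[1]+n[0]);P,x,y=get(s)
    k=(s['range_z']>0)&(x>.014)&(x<.037)&(y>0)&(y<.15)&(P[...,2]>.06)&(P[...,2]<.115)
    n_,l,st,ce=cv2.connectedComponentsWithStats(k.astype(np.uint8));i=1+np.argmax(st[1:,4]);k=l==i
    print(n,st[i],'x',np.percentile(x[k],[2,50,98]).round(4),'y',np.percentile(y[k],[2,50,98]).round(4))
    yc=(np.percentile(y[k],2)+np.percentile(y[k],98))/2
    for lo in np.arange(yc-.02,yc+.02,.004):
        q=k&(y>=lo)&(y<lo+.004)
        if q.sum():print('y %.3f n%d z med %.4f max %.4f'%(lo+.002,q.sum(),np.median(P[q][:,2]),np.percentile(P[q][:,2],95)))
s=pickle.load(open(sys.argv[1]+'s.pkl','rb'));P,x,y=get(s)
k=(P[...,2]>.15)&(P[...,2]<.175)&(abs(x)<.05)&(abs(y+.09)<.03)&(s['image'].max(2)<80)
for sg in(-1,1):
    q=k&(x*sg>0.003);print('roller',sg,q.sum(),x[q].mean().round(4),y[q].mean().round(4),P[q][:,2].mean().round(4),P[q][:,2].max().round(4))
P,x,y=get(pickle.load(open(sys.argv[1]+'t.pkl','rb')))
q=(P[...,2]>.113)&(P[...,2]<.127)&(abs(y)<.2)&(abs(x)<.02);print('edge x',np.polyfit(y[q],x[q],1),q.sum(),y[q].min(),y[q].max())
E
python3 bolt.py b0
```

```text
scene [259 234  14  13 119] x [0.0171 0.0284 0.0362] y [0.0778 0.0973 0.1077]
y 0.075 n1 z med 0.0917 max 0.0917
y 0.079 n9 z med 0.0935 max 0.0951
y 0.083 n10 z med 0.0951 max 0.0966
y 0.087 n7 z med 0.0932 max 0.0990
y 0.091 n12 z med 0.0982 max 0.1014
y 0.095 n19 z med 0.0972 max 0.1014
y 0.099 n15 z med 0.0963 max 0.0982
y 0.103 n19 z med 0.0925 max 0.0962
y 0.107 n27 z med 0.0880 max 0.0932
top [253 170  11   9  69] x [0.0146 0.0234 0.0334] y [0.0743 0.0888 0.1029]
y 0.075 n8 z med 0.0968 max 0.1032
y 0.079 n10 z med 0.0992 max 0.1028
y 0.083 n9 z med 0.0963 max 0.1058
y 0.087 n7 z med 0.1034 max 0.1069
y 0.091 n9 z med 0.1001 max 0.1039
y 0.095 n9 z med 0.1014 max 0.1041
y 0.099 n9 z med 0.0952 max 0.1014
y 0.103 n8 z med 0.0958 max 0.0991
roller -1 34 -0.0105 -0.0836 0.1641 0.1686
roller 1 38 0.0243 -0.0826 0.1622 0.1663
edge x [-0.0032294  -0.00051845] 202 -0.07929659216186367 0.15962818561538725
```

Request:
{"method": "drive_tool", "body": {"commands": [[0.7,0.1,0,0,0,0],[0.9,0.12,0,0,0,0],[0.9,0.12,0,0,0,0],[0.9,0.12,0,0,0,0],[0.8,0.1,0,0,0,0],[0.33,0.05,0,0,0,0]]}}

```text
time: 16.3
tool_pos: [0.5848, 0.1294, 0.2129]
ee_rot: [-3.139, -0.0, 1.762]
wrist_force: [-1.0, -0.3, 0.1]
width: 0.0655
finger_force: 0.0
```

Request:
{"method": "drive_tool", "body": {"commands": [[0,0,0,0,0,0.98],[0,0,0,0,0,0.98],[0,0,0,0,0,0.98],[0,0,0,0,0,0.98],[0,0,0,0,0,0.98],[0,0,0,0,0,0.98],[0,0,0,0,0,0.98],[0,0,0,0,0,0.98],[0,0,0,0,0,0.98],[0,0,0,0,0,0.98],[0,0,0,0,0,0.98],[0,0,0,0,0,0.98],[0,0,0,0,0,0.98],[0,0,0,0,0,0.98],[0,0,0,0,0,0.98],[0,0,0,0,0,0.98],[0,0,0,0,0,0],[0,0,0,0,0,0]]}}

```text
time: 18.55
tool_pos: [0.5856, 0.1275, 0.214]
ee_rot: [3.141, 0.001, 0.193]
wrist_force: [0.2, 1.0, -0.6]
width: 0.0656
finger_force: 0.0
```

Request:
{"method": "drive_tool", "body": {"commands": [[0,0,0.4,0,0,0],[0,0,0.7,0,0,0],[0,0,0.7,0,0,0],[0,0,0.6,0,0,0],[0,0,0.3,0,0,0],[0,0,0,0,0,0]]}}

```text
time: 19.3
tool_pos: [0.5848, 0.1279, 0.105]
ee_rot: [-3.142, 0.003, 0.192]
wrist_force: [0.2, 0.4, -0.2]
width: 0.0659
finger_force: 0.0
```

```bash
python3 - <<'E'
from h import *
s=snap('scene','s8');o=get_obs();print(o['tool_pos'],o['ee_rot'],o['width'])
O=np.array([.5785,.035,0]);c,sn=np.cos(.189),np.sin(.189);X=np.array([c,sn,0]);Y=np.array([-sn,c,0])
P=pts(s);d=P-O;x=d@X;y=d@Y
print('tcp in bracket',(o['tool_pos']-O)@X,(o['tool_pos']-O)@Y)
for lo in(.125,.135,.145,.155,.165):
    for y0,y1 in((.02,.085),(.095,.16)):
        k=(P[...,2]>lo)&(P[...,2]<lo+.01)&(x>-.02)&(x<.06)&(y>y0)&(y<y1)
        if k.sum(): print(lo,y0,k.sum(),'x',x[k].min().round(4),x[k].max().round(4),'y',y[k].min().round(4),y[k].max().round(4))
k=(P[...,2]>.099)&(P[...,2]<.111)&(x>.03)&(y>-.14)&(y<.14);print('rail x',np.percentile(x[k],[1,50,99]))
k=(P[...,2]>.114)&(P[...,2]<.124)&(abs(x)<.02)&(y>-.06)&(y<.03);print('leaf x',np.percentile(x[k],[3,50,97]))
cv2.imwrite('pics/c7.png',cv2.resize(s['image'][130:290,200:340],None,fx=3.7,fy=3.7,interpolation=cv2.INTER_CUBIC))
E
```

```text
[0.58570058 0.12802964 0.10643642] [3.14149972e+00 2.36841651e-04 1.92016857e-01] 0.06595165660176115
tcp in bracket 0.02455046749473662 0.09002020190092162
0.125 0.02 9 x 0.0201 0.0365 y 0.0502 0.0572
0.135 0.02 24 x 0.019 0.0359 y 0.0445 0.0579
0.135 0.095 15 x 0.0201 0.037 y 0.1259 0.1355
0.145 0.02 26 x 0.0182 0.0385 y 0.0448 0.0585
0.145 0.095 26 x 0.0196 0.0359 y 0.1251 0.1355
0.155 0.02 31 x 0.0186 0.0372 y 0.0443 0.0573
0.155 0.095 23 x 0.016 0.036 y 0.1253 0.1356
0.165 0.02 28 x 0.0177 0.038 y 0.0451 0.0577
0.165 0.095 35 x 0.0147 0.0369 y 0.1253 0.136
rail x [0.04838622 0.06937874 0.08728992]
leaf x [-0.00284216  0.00289033  0.00703165]
```

View pics/c7.png

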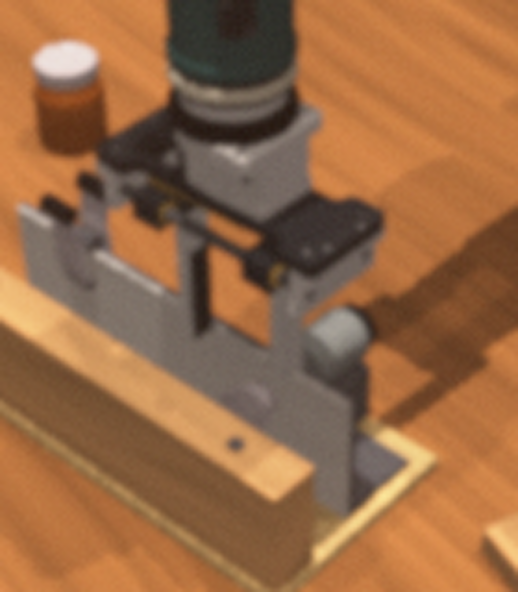

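The crop shows the fingers just above the gap on either side of the head (250,400), clear of the leaf and the rail. Descending.

Request:
{"method": "drive_tool", "body": {"commands": [[0,-0.03,0.3,0,0,0],[0,0,0.4,0,0,0],[0,0,0.4,0,0,0],[0,0,0.35,0,0,0],[0,0,0.2,0,0,0],[0,0,0,0,0,0]]}}

```text
time: 20.1
tool_pos: [0.5849, 0.1291, 0.0395]
ee_rot: [-3.142, 0.002, 0.192]
wrist_force: [0.6, -0.4, 0.9]
width: 0.066
finger_force: 0.0
```

Request:
{"method": "drive_tool", "body": {"commands": [[0,0,0,0,0,0],[0,0,0,0,0,0],[0,0,0,0,0,0],[0,0,0,0,0,0]], "gripper": 1.0}}

```text
time: 20.6
tool_pos: [0.5855, 0.1304, 0.0409]
ee_rot: [-3.139, -0.001, 0.192]
wrist_force: [0.1, -1.4, 0.8]
width: 0.03
finger_force: 30.0
```

```bash
python3 -c "
from h import *
o=get_obs();print({k:o[k] for k in('time','tool_pos','ee_rot','wrist_force','wrist_torque','width','finger_force')})
O=np.array([.5785,.035,0]);c,sn=np.cos(.189),np.sin(.189);d=o['tool_pos']-O;print(d@[c,sn,0],d@[-sn,c,0])
s=snap('scene','s9');P=pts(s)-O;x=P@[c,sn,0];y=P@[-sn,c,0]
cv2.imwrite('pics/c8.png',cv2.resize(s['image'][150:290,170:330],None,fx=4,fy=4,interpolation=cv2.INTER_CUBIC))"
```

```text
{'time': 20.6, 'tool_pos': array([0.58552526, 0.13041977, 0.0409139 ]), 'ee_rot': array([-3.13918936e+00, -7.46837351e-04,  1.91934134e-01]), 'wrist_force': array([ 0.10415044, -1.4374151 ,  0.79367351]), 'wrist_torque': array([-0.10018798, -0.04502834,  0.05291651]), 'width': 0.030009161571375894, 'finger_force': 30.040886756032705}
0.024827314850084332 0.09240070776186944
```

View pics/c8.png

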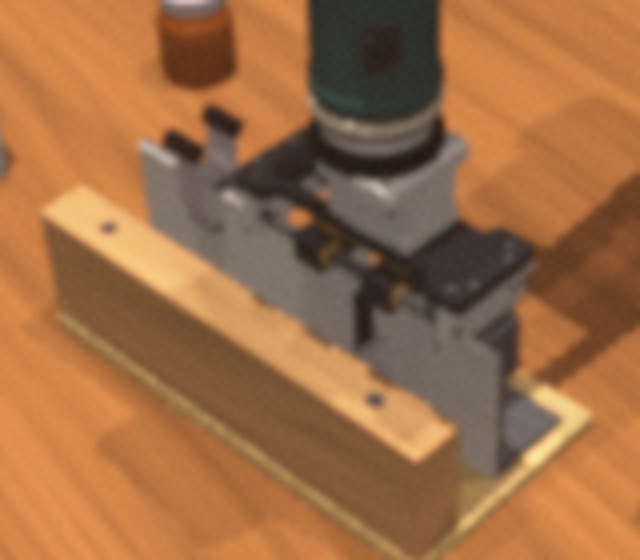

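The crop shows the fingers closed in the gap with the clip still upright. The width is 30.0 mm, matching the across-flats size. I'll hold for a moment to check that the bolt has stopped.

Request:
{"method": "drive_tool", "body": {"commands": [[0,0,0,0,0,0],[0,0,0,0,0,0],[0,0,0,0,0,0],[0,0,0,0,0,0],[0,0,0,0,0,0],[0,0,0,0,0,0],[0,0,0,0,0,0],[0,0,0,0,0,0],[0,0,0,0,0,0],[0,0,0,0,0,0],[0,0,0,0,0,0],[0,0,0,0,0,0],[0,0,0,0,0,0],[0,0,0,0,0,0],[0,0,0,0,0,0],[0,0,0,0,0,0]]}}

```text
time: 22.65
tool_pos: [0.5855, 0.1303, 0.0409]
ee_rot: [-3.14, -0.001, 0.192]
wrist_force: [-1.3, 5.9, 2.1]
width: 0.03
finger_force: 30.0
```

```bash
python3 -c "
from h import *
o=get_obs();print({k:o[k] for k in('time','tool_pos','ee_rot','wrist_force','wrist_torque','width','finger_force')})"
```

```text
{'time': 22.65, 'tool_pos': array([0.5855337 , 0.13031243, 0.04090628]), 'ee_rot': array([-3.13991797e+00, -6.68482063e-04,  1.92264209e-01]), 'wrist_force': array([-1.2919513 ,  5.8810879 ,  2.13872672]), 'wrist_torque': array([ 1.06002188,  0.21875363, -0.06629299]), 'width': 0.029980179348250483, 'finger_force': 29.99973309226334}
```

Request:
{"method": "drive_tool", "body": {"commands": [[0,0,0,0,0,0],[0,0,0,0,0,0],[0,0,0,0,0,0],[0,0,0,0,0,0],[0,0,0,0,0,0],[0,0,0,0,0,0],[0,0,0,0,0,0],[0,0,0,0,0,0],[0,0,0,0,0,0],[0,0,0,0,0,0],[0,0,0,0,0,0],[0,0,0,0,0,0],[0,0,0,0,0,0],[0,0,0,0,0,0],[0,0,0,0,0,0],[0,0,0,0,0,0]]}}

```text
time: 24.65
tool_pos: [0.5855, 0.1303, 0.0409]
ee_rot: [-3.14, -0.001, 0.192]
wrist_force: [-0.3, 4.6, 2.6]
width: 0.0295
finger_force: 30.0
```

```bash
python3 -c "
from h import *
o=get_obs();print({k:o[k] for k in('time','tool_pos','ee_rot','wrist_force','wrist_torque','width','finger_force')})"
```

```text
{'time': 24.65, 'tool_pos': array([0.58552114, 0.13032853, 0.0408958 ]), 'ee_rot': array([-3.13991528e+00, -6.49675768e-04,  1.92277249e-01]), 'wrist_force': array([-0.27740966,  4.63373176,  2.6002553 ]), 'wrist_torque': array([1.16471567, 0.20290333, 0.02102875]), 'width': 0.029547865135280522, 'finger_force': 29.99981596134603}
```

Force, pose and width have all settled, so the bolt head is held still. Handing in.

```bash
python3 -c "
from bench import close_job
print(close_job())"
```

```text
the job is handed in; nothing more can be done
None
```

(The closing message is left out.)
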